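# Set the flat-topped seal stones in their display stands

## Robot

A 7-joint arm with a two-finger parallel gripper is mounted at the origin on a cart in front of the work surface, level with it; the furniture and walls round the work are solid. World frame = base frame: x ahead of the robot, y to its left, z up, the work surface at z = 0. Lengths are in m, angles in rad, forces in N, time in s.
With the tool pointing down it reaches from about 0.4 to 0.85 m from the base axis. Payload 4.5 kg.
Tool frame: the origin (TCP) lies on the centre line of the jaws, within the pads' length; the fingertips stand r.tcp_to_tips ahead of it and the grasp point (between the pads) lies 11 mm behind it (r.tcp_to_tips is the distance from the TCP to the fingertips, in m); y points along the fingers, x is the direction in which the jaws open and shut, and the axes are right-handed (so a half turn about y gives the same grasp; the last joint's range is limited). The gripper opens to 88 mm and grips with 3 to 60 N. Pads are 18 mm wide; open, the fingers measure 123 mm over their backs; the gripper's body (75 mm by 187 mm) begins 45 mm behind the grasp point.
Start: joints at [-1.138, 0.689, -0.195, 1.565, 0.157, 0.902, -0.215], TCP at [0.243, 0.576, 0.223] pointing down, gripper open.
Joint ranges: [-3.01, 3.01], [-0.46, 2.08], [-1.47, 1.51], [0.13, 2.56], [-1, 4.14], [0.04, 2.09], [-2.66, 2.66]. Speed limits (rad/s): [2.57, 2.57, 3.14, 3.14, 3.14, 3.14, 3.14].

## Interface

Orientations are given as a unit quaternion [x, y, z, w].
In Python, from plant import r gives the robot as it stands. The module is installed in compiled form; this text tells all that it offers.
- The arm moves only by the shell command python3 -m inch 'ROWS' [OPENING] [FORCE]. ROWS is text: rows parted by semicolons, each of 4 numbers parted by spaces: the shift along the tool's x, y, z in mm, then the turn about the tool's y in degrees. In form: x y z spin; .... A call has 1 to 10 rows; each row is the pose to reach, as a shift and turn from the pose commanded when the call began, along the tool's axes at that moment; what a row does not reach only later rows make up. A row lasts 1/10 s, in which the tool goes at most 50 mm and 8.59 degrees, less where a joint would pass 70% of its speed; a pose out of reach is approached as far as the arm can. A call with a gripper value outside its range is refused whole. OPENING is the gripper command: -1 is shut, 1 is fully open, values between are in proportion, set as the call begins (- or left out, the last holds). The fingers move at their own pace and stop on an object; FORCE is the grip in N (left out, the last holds). Time passes only in rows, so rows that repeat a pose let the fingers close. It gives the time, the measured TCP pose, the force and the opening at its end, in the units of the state.
- r.get_state(): the state, without advancing time (a new reading comes with each control period).
- r.snapshot(name): name is "side" or "top"; returns a dict with "frame" (384x512x3 uint8, red, green, blue), "intrinsics" (3x3 intrinsics, pixels), "R" (3x3) and "t" (3): a world point X has camera coordinates R X + t. Camera axes: x right, y down, z forward; pixel columns grow to the right and rows downward; lengths in m; the calibration is good to about 2 mm. A picture is of the moment at which its call begins. There is no depth.
- r.finish_job(): hands the job in, once; it reports no verdict.
Trained networks look in the newest picture that a camera, given by its name, has taken for a name from the list of things; names that differ only in an ending like _2 or _b are one class to them, and where a whole thing is asked for, a point or a joint stands for the part that bears it (a point fixed in the world has none). Each returns a list of dicts, best first, with "p" (0 to 1); they miss things now and then, are a little off and sometimes report something else, mostly with a low value. They report only what shows in the picture. A call takes as long as a camera call.
- r.trace(camera, name): "region" (384x512 bool, what is visible of it) and "centre" ([row, column] in pixels, amid what is visible of it).
- r.tip_of(camera, name): "centre" ([row, column] in pixels: a listed point, or the origin of a listed thing).
The state is a dict: "clock": time; "q": joint angles; "qd": joint speeds; "joint_torque": joint torques, N m; "tool_pos": TCP position; "eef_rot": TCP orientation; "contact_force": force on the tool from outside, world axes, zero at the start; "moment": the same for the moment, N m; "opening": opening from 0.0 (shut) to 1.0 (fully open).
Only numpy, scipy, OpenCV 4.12 (cv2) and the standard library are available. Lean on these libraries where they do the work, as an engineer would, in place of code of your own. Each camera call takes 0.05 s, during which the arm holds its last target.

## Task

Set out the display: stand each of the four flat-topped seal stones upright in the recess of the stand lined with felt of its own colour, turned to fit and resting fully on the recess floor. Leave the two round-topped stones standing where they are, and let go of everything at the end.

Things in the scene. Friction and masses are not known exactly. Their poses are not given: they have to be found in the camera images.
- orange_flat: flat-topped seal blank of bright orange stone, an upright square prism; 36 (x) by 36 (y) by 74 mm high, about 0.25 kg. Loose, stands upright on the table. Origin: centre of its underside; z up, x and y square to its sides.
- dark_flat: flat-topped seal blank of near-black stone veined with dark red, an upright square prism; 35 (x) by 36 (y) by 68 mm high, about 0.22 kg. Loose, stands upright on the table. Origin: centre of its underside; z up, x and y square to its sides.
- teal_flat: flat-topped seal blank of dark teal (blue-green) stone, an upright square prism; 40 (x) by 42 (y) by 66 mm high, about 0.29 kg. Loose, stands upright on the table. Origin: centre of its underside; z up, x and y square to its sides.
- pink_oblong: flat-topped seal blank of pale speckled pink-beige stone with a grey top face, an upright prism of oblong footprint; 51 (x) by 32 (y) by 72 mm high, about 0.25 kg. Loose, stands upright on the table. Origin: centre of its underside; z up, x and y square to its sides.
- orange_round: round-topped (domed) seal blank of bright orange stone, stays where it is; 33 (x) by 33 (y) by 76 mm high. Loose, stands upright on the table. Origin: centre of its underside; z up, x and y square to its sides.
- dark_round: round-topped (domed) seal blank of near-black stone veined with dark red, the tallest stone, stays where it is; 34 (x) by 38 (y) by 86 mm high. Loose, stands upright on the table. Origin: centre of its underside; z up, x and y square to its sides.
- stand_orange: low wooden display stand, 66 (x) by 66 (y) by 14 mm high, fixed to the table, its recess floor and rim edging lined with bright orange felt. Recess in the middle, open above, 48 (x) by 48 (y) mm, 9 mm deep (its floor is 5 mm above the table), with a 3 mm chamfer round the mouth: 6 mm wider on each side than the flat-topped stone of that colour when the x axes of stone and stand are parallel. Origin: centre of its underside on the table; z up, x and y along its sides.
- stand_dark: low wooden display stand, 65 (x) by 66 (y) by 14 mm high, fixed to the table, its recess floor and rim edging lined with near-black maroon felt. Recess in the middle, open above, 47 (x) by 48 (y) mm, 9 mm deep (its floor is 5 mm above the table), with a 3 mm chamfer round the mouth: 6 mm wider on each side than the flat-topped stone of that colour when the x axes of stone and stand are parallel. Origin: centre of its underside on the table; z up, x and y along its sides.
- stand_teal: low wooden display stand, 70 (x) by 72 (y) by 14 mm high, fixed to the table, its recess floor and rim edging lined with dark teal felt. Recess in the middle, open above, 52 (x) by 54 (y) mm, 9 mm deep (its floor is 5 mm above the table), with a 3 mm chamfer round the mouth: 6 mm wider on each side than the flat-topped stone of that colour when the x axes of stone and stand are parallel. Origin: centre of its underside on the table; z up, x and y along its sides.
- stand_pink: low wooden display stand, 81 (x) by 62 (y) by 14 mm high, fixed to the table, its recess floor and rim edging lined with pale pink-beige felt. Recess in the middle, open above, 63 (x) by 44 (y) mm, 9 mm deep (its floor is 5 mm above the table), with a 3 mm chamfer round the mouth: 6 mm wider on each side than the flat-topped stone of that colour when the x axes of stone and stand are parallel. Origin: centre of its underside on the table; z up, x and y along its sides.

How it is judged:
By the outcome, as a careful person would: the job done as asked, in the order asked, and still so for the second after the job is handed in, with the robot touching nothing.
It also fails if it takes over 102 s, if anything falls off the work surface, if the arm or the gripper's body presses on something with over 40 N, if the wrist force passes 120 N, or if a joint passes its speed limit or range.

## Working session

There is one attempt and no reset: what is moved stays moved. The work goes in short steps, Python scripts to look and compute and a shell command to move; the robot and the scene stay as the last step left them, time stands still between calls to the robot, and variables do not carry over. Pictures are saved under pics/ and viewed, and the job is handed in when it is done.

```bash
mkdir -p pics; ls
python3 - <<'E'
from plant import r
import cv2
s=r.get_state()
print({k:s[k] for k in ['clock','tool_pos','eef_rot','contact_force','opening']}, r.tcp_to_tips)
for c in ['top','side']:
    d=r.snapshot(c)
    cv2.imwrite(f'pics/{c}0.png',d['frame'][:,:,::-1])
    print(c,d['intrinsics'],d['R'],d['t'])
    for n in ['orange_flat','dark_flat','teal_flat','pink_oblong','orange_round','dark_round','stand_orange','stand_dark','stand_teal','stand_pink']:
        print(n,[(round(x['p'],2),[round(float(v)) for v in x['centre']],int(x['region'].sum())) for x in r.trace(c,n)][:3],[(round(x['p'],2),[round(float(v)) for v in x['centre']]) for x in r.tip_of(c,n)][:3])
E
```

```text
pics
{'clock': 0.0, 'tool_pos': array([0.24249916, 0.57533653, 0.2224057 ]), 'eef_rot': array([ 0.58951119,  0.39056482, -0.39157556, -0.58873106]), 'contact_force': array([0.19458869, 0.48195749, 0.23657737]), 'opening': 1.0008941844808261} 0.008
top [[442.34394821   0.         264.18489821]
 [  0.         442.34394821 198.4745454 ]
 [  0.           0.           1.        ]] [[-0.02872199 -0.99951567 -0.01197802]
 [-0.99593322  0.02963863 -0.08507979]
 [ 0.0853936   0.00948565 -0.99630214]] [-0.06338038  0.51213961  0.86249051]
orange_flat [(0.57, [167, 258], 483), (0.39, [240, 140], 700)] [(0.86, [169, 261]), (0.69, [225, 312]), (0.67, [166, 375])]
dark_flat [(0.78, [167, 315], 452)] [(0.77, [169, 315]), (0.39, [168, 371]), (0.25, [228, 371])]
teal_flat [(0.58, [240, 143], 708)] [(0.63, [241, 146])]
pink_oblong [(0.66, [228, 378], 676)] [(0.75, [225, 312]), (0.69, [170, 257]), (0.56, [228, 372])]
orange_round [] [(0.93, [229, 205])]
dark_round [(0.84, [229, 258], 398)] [(0.93, [229, 257]), (0.45, [170, 208])]
stand_orange [(0.88, [225, 314], 1145)] [(0.69, [224, 314])]
stand_dark [
[... 547 characters left out ...]
dark_flat [(0.86, [145, 219], 571)] [(0.73, [158, 218]), (0.41, [132, 277]), (0.37, [130, 226])]
teal_flat [(0.85, [270, 271], 1293), (0.64, [176, 210], 842)] [(0.8, [285, 271]), (0.54, [198, 272])]
pink_oblong [(0.85, [118, 276], 793)] [(0.57, [132, 273])]
orange_round [(0.84, [218, 261], 787)] [(0.57, [233, 262])]
dark_round [(0.66, [182, 271], 793)] [(0.73, [197, 272])]
stand_orange [(0.79, [154, 269], 499)] [(0.71, [164, 274]), (0.25, [229, 197])]
stand_dark [(0.56, [126, 227], 490)] [(0.88, [130, 225])]
stand_teal [(0.63, [220, 261], 786), (0.57, [276, 185], 1556), (0.54, [158, 271], 510)] [(0.95, [279, 185])]
stand_pink [(0.72, [227, 199], 1217)] [(0.75, [227, 199]), (0.3, [232, 260])]
```

Run:
```python
import cv2
a=cv2.imread('pics/top0.png')[130:270,100:420]
cv2.imwrite('pics/top0c.png',cv2.resize(a,None,fx=2.5,fy=2.5,interpolation=cv2.INTER_CUBIC))
a=cv2.imread('pics/side0.png')[80:310,140:330]
cv2.imwrite('pics/side0c.png',cv2.resize(a,None,fx=2.5,fy=2.5,interpolation=cv2.INTER_CUBIC))
```

```text
(no output)
```

View pics/top0.png

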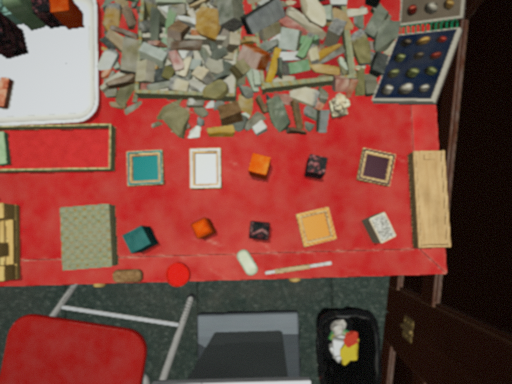

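View pics/top0c.png

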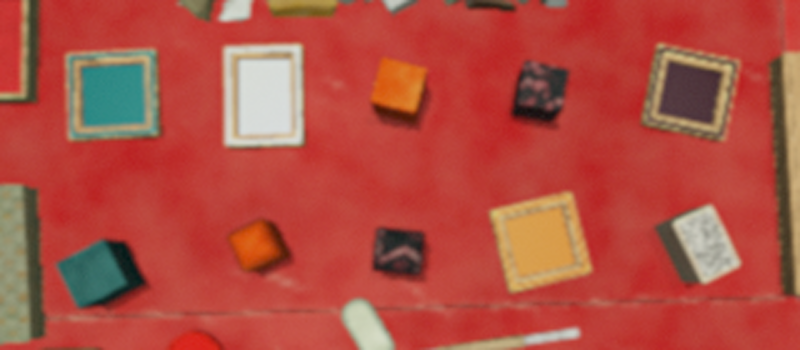

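View pics/side0c.png

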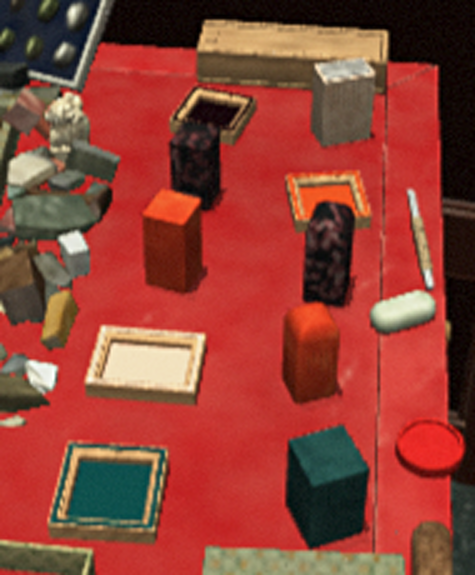

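View pics/side0.png

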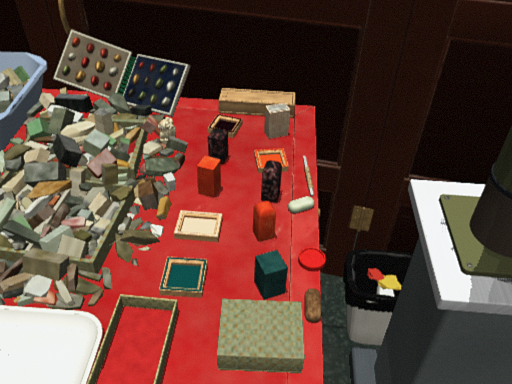

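The top view shows the flat stones orange (260,165), dark (316,166), teal (140,239) and pink (381,228). The stands are teal (145,168), pink (205,168), dark (376,166) and orange (316,227). The round stones are at (204,229) and (260,231). Next I'll fit poses in both views.

```bash
cat > h.py <<'E'
import numpy as np, cv2
from scipy.optimize import minimize
from scipy.spatial.transform import Rotation as Ro
from plant import r
DIM={'orange_flat':(36,36,74),'dark_flat':(35,36,68),'teal_flat':(40,42,66),'pink_oblong':(51,32,72),
'stand_orange':(66,66,14),'stand_dark':(65,66,14),'stand_teal':(70,72,14),'stand_pink':(81,62,14),'orange_round':(33,33,76),'dark_round':(34,38,86)}
def proj(d,P):
    c=P@d['R'].T+d['t']; u=c@d['intrinsics'].T; return u[:,:2]/u[:,2:]
def corners(n,p,z0=0):
    a,b,h=np.array(DIM[n])/1000
    x,y,t=p; c,s=np.cos(t),np.sin(t)
    return np.array([[x+c*i*a/2-s*j*b/2,y+s*i*a/2+c*j*b/2,z0+k*h] for i in(-1,1) for j in(-1,1) for k in(0,1)])
def hull(d,n,p,z0=0): return cv2.convexHull(proj(d,corners(n,p,z0)).astype(np.float32))[:,0]
def mask(h,S=4):
    m=np.zeros((384*S,512*S),np.uint8); cv2.fillConvexPoly(m,np.round((h+0.5)*S).astype(np.int32),255)
    return cv2.resize(m,(512,384),interpolation=cv2.INTER_AREA)/255.
def unproj(d,rc,z):
    v=d['R'].T@np.linalg.inv(d['intrinsics'])@np.array([rc[1],rc[0],1.]); o=-d['R'].T@d['t']
    return o+v*(z-o[2])/v[2]
def fit(n,obs,p0,z0=0):
    # obs: list of (cam dict, region)
    def cost(p):
        c=0
        for d,m in obs:
            k=mask(hull(d,n,p,z0)); c+=np.abs(k-m).sum()/m.sum()
        return c/len(obs)
    best=None
    for t in np.radians(np.arange(0,180,15)):
        x0=np.array([*p0,t]); sim=np.array([x0,x0+[.008,0,0],x0+[0,.008,0],x0+[0,0,.2]])
        q=minimize(cost,x0,method='Nelder-Mead',options=dict(initial_simplex=sim,maxiter=120,xatol=1e-4,fatol=1e-4))
        if best is None or q.fun<best.fun: best=q
    return best.x,best.fun
E
cat > a.py <<'E'
from h import *
import pickle
D={}
for c in ['top','side']: D[c]=r.snapshot(c)
exp={'orange_flat':(167,258),'dark_flat':(167,315),'teal_flat':(240,140),'pink_oblong':(228,379),'stand_orange':(225,314),'stand_dark':(166,376),'stand_teal':(167,145),'stand_pink':(168,206),'orange_round':(229,204),'dark_round':(229,258)}
sc={'orange_flat':(176,208),'dark_flat':(145,219),'teal_flat':(272,271),'pink_oblong':(119,276),'stand_orange':(158,270),'stand_dark':(126,226),'stand_teal':(276,185),'stand_pink':(226,199)}
reg={}
allr={'top':[], 'side':[]}
for c in D:
    for n in exp: allr[c]+= [(x['centre'],x['region'],x['p']) for x in r.trace(c,n)]
V={c:D[c]['frame'][:,:,::-1].copy() for c in D}
res={}
for n in exp:
    if n not in sc: continue
    obs=[];info=[]
    for c,e in (('top',exp),('side',sc)):
        cand=[a for a in allr[c] if np.hypot(*(np.array(a[0])-e[n]))<9]
        if cand:
            a=min(cand,key=lambda a:np.hypot(*(np.array(a[0])-e[n]))); obs.append((D[c],a[1])); info.append((c,int(a[1].sum())))
    p0=unproj(D['top'],exp[n],DIM[n][2]/2000)[:2]
    use=obs if not n in('stand_orange','stand_dark') else obs[:1]
    p,f=fit(n,use,p0); res[n]=p
    print(n,np.round(p[:2]*1000,1),round(np.degrees(p[2]),1),round(f,3),info)
    for o in obs:
        q,g=fit(n,[o],p0); print('   ',np.round(q[:2]*1000,1),round(np.degrees(q[2]),1),round(g,3))
V={c:cv2.resize(V[c],None,fx=4,fy=4,interpolation=cv2.INTER_CUBIC) for c in V}
for n,p in res.items():
    for c in D:
        P=np.round((proj(D[c],corners(n,p))+.5)*4).astype(int)
        for i in range(8):
            for j in range(i): 
                if bin(i^j).count('1')==1: cv2.line(V[c],tuple(map(int,P[i])),tuple(map(int,P[j])),(0,255,0),1)
pickle.dump((res,),open('res.pkl','wb'))
cv2.imwrite('pics/fit_topL.png',V['top'][560:1080,460:1100])
cv2.imwrite('pics/fit_topR.png',V['top'][560:1080,980:1620])
cv2.imwrite('pics/fit_sideU.png',V['side'][380:880,760:1240])
cv2.imwrite('pics/fit_sideD.png',V['side'][700:1220,620:1240])
E
python3 a.py
```

```text
orange_flat [573.1 -70.7] 76.8 0.087 [('top', 432), ('side', 846)]
    [573.1 -70.5] -14.0 0.108
    [573.4 -71.1] 75.8 0.057
dark_flat [ 569.3 -181.5] 169.8 0.152 [('top', 438), ('side', 567)]
    [ 569.2 -181.4] 163.6 0.088
    [ 570.4 -182.5] 173.2 0.168
teal_flat [436.9 165.3] 24.4 0.078 [('top', 647), ('side', 1319)]
    [436.3 166. ] 203.1 0.105
    [436.9 164.7] 24.6 0.045
pink_oblong [ 445.4 -297.5] 202.4 0.079 [('top', 700), ('side', 770)]
    [ 445.  -297.2] 23.5 0.057
    [ 446.7 -300.9] 17.4 0.059
stand_orange [ 452.5 -179.9] 12.1 0.045 [('top', 1166), ('side', 457)]
    [ 452.5 -179.9] 12.1 0.045
    [ 453.6 -183.9] 100.9 0.559
stand_dark [ 569.5 -305.9] 76.4 0.042 [('top', 1087), ('side', 486)]
    [ 569.5 -305.9] 76.4 0.042
    [ 569.8 -311.3] 76.5 0.226
stand_teal [582.9 163.1] 1.7 0.049 [('top', 1310), ('side', 1580)]
    [582.5 163.5] 1.4 0.035
    [583.1 162.4] 1.7 0.053
stand_pink [578.3  39.7] 0.8 0.064 [('top', 1316), ('side', 1187)]
    [578.3  40.2] 180.4 0.053
    [578.3  39.3] 0.3 0.068
```

View pics/fit_topL.png

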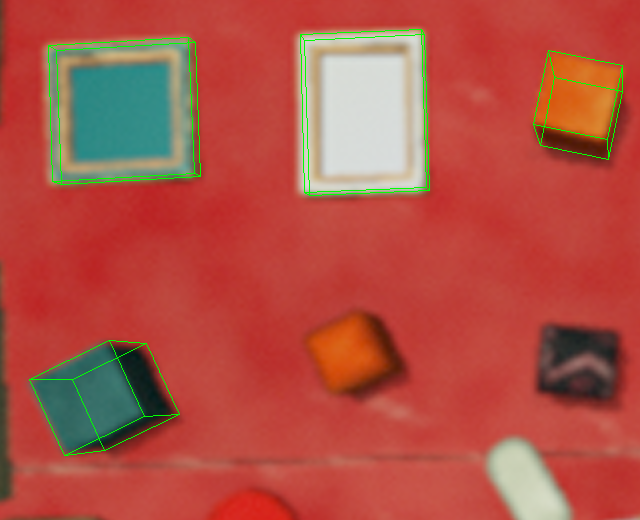

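View pics/fit_topR.png

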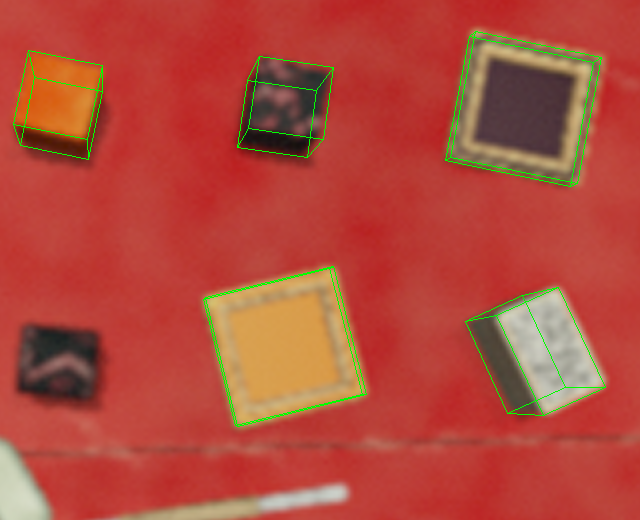

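View pics/fit_sideU.png

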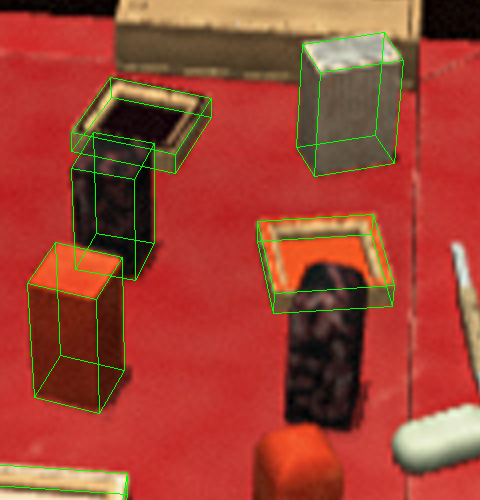

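Run:
```python
from h import *
s=r.get_state(); R=Ro.from_quat(s['eef_rot']).as_matrix(); print(R.round(3), s['clock'],s['q'].round(3) if hasattr(s['q'],'round') else s['q'])
```

```text
[[ 0.388  0.    -0.922]
 [ 0.922  0.     0.388]
 [ 0.    -1.     0.   ]] 3.2 [-1.138  0.689 -0.195  1.565  0.157  0.903 -0.215]
```

```bash
cat >> h.py <<'E'
def go(x,y,z,yaw):
    """mm, deg -> row from the current pose"""
    s=r.get_state(); R=Ro.from_quat(s['eef_rot']).as_matrix()
    v=R.T@(np.array([x,y,z])-s['tool_pos']*1000)
    cur=np.degrees(np.arctan2(R[1,0],R[0,0])); sp=-((yaw-cur+180)%360-180)
    print('cur',(s['tool_pos']*1000).round(1),'yaw',round(cur,1),'F',s['contact_force'].round(1),'open',round(float(s['opening'])*88,1),'t',s['clock'],'tilt',R[:,1].round(3))
    print('row',v.round(1),round(sp,1))
E
python3 -c "
from h import *
go(437,165.3,150,24.4)"
```

```text
cur [242.7 576.  223.2] yaw 67.2 F [ 0.  -0.6 -0.6] open 88.1 t 3.2 tilt [ 0.  0. -1.]
row [-303.    73.2 -338.5] 42.8
```

```bash
python3 -m inch '-303 73 -338.5 43;-303 73 -338.5 43;-303 73 -338.5 43;-303 73 -338.5 43;-303 73 -338.5 43;-303 73 -338.5 43;-303 73 -338.5 43;-303 73 -338.5 43;-303 73 -338.5 43;-303 73 -338.5 43' 0.6 30; python3 -c "
from h import *
go(437,165.3,38,24.4)"
```

```text
clock: 4.2
tool_pos: [0.439, 0.1585, 0.1497]
eef_rot: [0.694, 0.144, -0.145, -0.691]
contact_force: [-0.2, 0.3, -0.7]
opening: 0.798
cur [439.  158.5 149.7] yaw 23.6 F [-0.2  0.3 -0.7] open 70.2 t 4.2 tilt [ 0.    -0.004 -1.   ]
row [  1.1 111.7   7.4] -0.8
```

```bash
python3 -m inch '0 0 0 0;0 0 0 0;0 0 0 0' >/dev/null; python3 -c "
from h import *
go(437,165.3,38,24.4)"
```

```text
cur [436.4 167.8 150.5] yaw 24.4 F [ 0.1 -0.9  0.2] open 70.6 t 4.5 tilt [ 0.     0.002 -1.   ]
row [ -0.6 112.5  -2.7] -0.0
```

```bash
python3 -m inch '0 50 -1 0;0 90 -1 0;0 112 -1 0;0 112 -1 0;0 112 -1 0;0 112 -1 0' >/dev/null; python3 -c "
from h import *
go(437,165.3,38,24.4)"; python3 -m inch '0 0 0 0' | grep tool_pos
```

```text
cur [438.  165.5  39.5] yaw 24.2 F [-0.3 -0.1  0.3] open 70.4 t 5.1 tilt [ 0.002  0.001 -1.   ]
row [-1.   1.5  0.2] -0.2
tool_pos: [0.4382, 0.1651, 0.0395]
```

Run:
```python
from h import *
for c in ['top','side']:
    d=r.snapshot(c); 
    a=d['frame'][200:280,80:220] if c=='top' else d['frame'][190:320,200:340]
    cv2.imwrite(f'pics/g1{c}.png',cv2.resize(a[:,:,::-1],None,fx=4,fy=4,interpolation=cv2.INTER_CUBIC))
```

```text
(no output)
```

View pics/g1side.png

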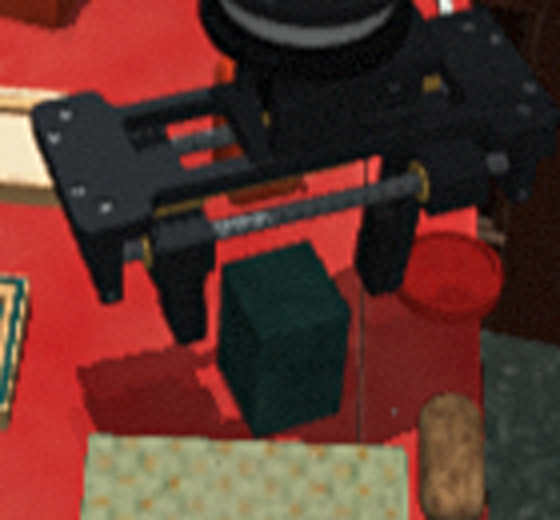

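The fingers straddle the teal stone, so I'm closing on it.

```bash
python3 -m inch '0 0 0 0;0 0 0 0;0 0 0 0;0 0 0 0;0 0 0 0;0 0 0 0;0 0 0 0;0 0 0 0' -1 30;python3 -m inch '0 -40 0 0;0 -80 0 0;0 -105 0 0;0 -105 0 0;0 -105 0 0;0 -105 0 0' ; python3 -c "
from h import *
go(583,163.2,144,1.7)"
```

```text
clock: 6.1
tool_pos: [0.4374, 0.1644, 0.0382]
eef_rot: [0.691, 0.148, -0.148, -0.691]
contact_force: [-0.6, -0.2, 0.4]
opening: 0.455
clock: 6.7
tool_pos: [0.4363, 0.1639, 0.1419]
eef_rot: [0.692, 0.147, -0.149, -0.691]
contact_force: [-0.1, 0.3, -3.2]
opening: 0.458
cur [436.3 163.9 141.9] yaw 24.2 F [-0.1  0.3 -3.2] open 40.3 t 6.7 tilt [-0.003 -0.001 -1.   ]
row [133.6  -2.5 -60.7] 22.5
```

```bash
python3 -m inch '133 -2 -61 22.5;133 -2 -61 22.5;133 -2 -61 22.5;133 -2 -61 22.5;133 -2 -61 22.5;133 -2 -61 22.5;133 -2 -61 22.5;133 -2 -61 22.5' >/dev/null; python3 -c "
from h import *
go(583,163.2,44.5,1.7)"; python3 -m inch '0 0 0 0' | grep tool_pos
```

```text
cur [582.5 163.3 145. ] yaw 1.7 F [ 0.2 -0.7 -3.6] open 40.1 t 7.5 tilt [-0.001 -0.    -1.   ]
row [ 6.000e-01  1.005e+02 -1.000e-01] 0.0
tool_pos: [0.5831, 0.1633, 0.1453]
```

```bash
python3 -m inch '0 40 0 0;0 70 0 0;0 86 0 0;0 86 0 0;0 86 0 0;0 86 0 0'
python3 - <<'E'
from h import *
d=r.snapshot('side'); a=d['frame'][190:320,110:270]
cv2.imwrite('pics/p1.png',cv2.resize(a[:,:,::-1],None,fx=4,fy=4,interpolation=cv2.INTER_CUBIC))
E
```

```text
clock: 8.2
tool_pos: [0.5848, 0.1635, 0.0606]
eef_rot: [-0.707, -0.011, 0.009, 0.707]
contact_force: [0.3, -0.1, -3.0]
opening: 0.456
```

View pics/p1.png

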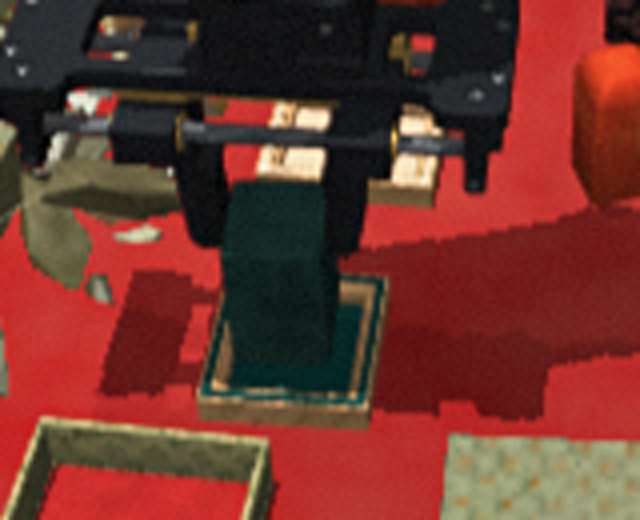

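```bash
python3 -m inch '-0.5 8 0 0;-0.5 14 0 0;-0.5 15 0 0;-0.5 15 0 0;-0.5 15 0 0'; python3 -m inch '0 0.5 0 0;0 0.5 0 0;0 0.5 0 0'
```

```text
clock: 8.75
tool_pos: [0.5833, 0.1632, 0.0442]
eef_rot: [-0.707, -0.01, 0.01, 0.707]
contact_force: [-1.0, -0.9, -4.0]
opening: 0.46
clock: 9.05
tool_pos: [0.5833, 0.1632, 0.0438]
eef_rot: [-0.707, -0.01, 0.01, 0.707]
contact_force: [0.5, 0.2, -2.9]
opening: 0.455
```

```bash
python3 -m inch '0 0.6 0 0;0 0.6 0 0';python3 -m inch '0 0 0 0;0 0 0 0;0 0 0 0;0 0 0 0' 0.5;  python3 -m inch '0 -40 0 0;0 -80 0 0;0 -100 0 0;0 -100 0 0;0 -100 0 0'; python3 -c "
from h import *
go(573.1,-70.7,142,-13.7)"
```

```text
clock: 9.25
tool_pos: [0.5833, 0.1632, 0.0433]
eef_rot: [-0.707, -0.01, 0.01, 0.707]
contact_force: [-0.1, 0.0, -0.7]
opening: 0.453
clock: 9.65
tool_pos: [0.5834, 0.1632, 0.0433]
eef_rot: [-0.707, -0.01, 0.01, 0.707]
contact_force: [-0.1, -0.0, 1.0]
opening: 0.743
clock: 10.15
tool_pos: [0.5831, 0.1631, 0.1431]
eef_rot: [-0.707, -0.01, 0.01, 0.707]
contact_force: [-0.9, 0.1, 0.0]
opening: 0.748
cur [583.1 163.1 143.1] yaw 1.7 F [-0.9  0.1  0. ] open 65.9 t 10.15 tilt [ 0.  0. -1.]
row [ -16.7    1.1 -233.5] 15.4
```

Teal has been placed: its weight came off the wrist before release. Next is orange.

```bash
python3 -m inch '-17 1 -233.5 15.4;-17 1 -233.5 15.4;-17 1 -233.5 15.4;-17 1 -233.5 15.4;-17 1 -233.5 15.4;-17 1 -233.5 15.4;-17 1 -233.5 15.4;-17 1 -233.5 15.4' >/dev/null;  python3 - <<'E'
from h import *
go(573.1,-70.7,39,-13.7)
d=r.snapshot('side'); a=d['frame'][200:320,110:270]
cv2.imwrite('pics/c1.png',cv2.resize(a[:,:,::-1],None,fx=4,fy=4,interpolation=cv2.INTER_CUBIC))
for x in r.trace('side','teal_flat')[:2]: 
    print(x['p'],x['centre']); o=(d,x['region']); print(fit('teal_flat',[o],(.583,.163),.005))
E
```

```text
cur [572.5 -68.5 141.1] yaw -13.6 F [ 0.1  0.3 -0.4] open 65.8 t 10.95 tilt [-0.002  0.002 -1.   ]
row [  1.3 102.1  -2.1] 0.1
0.69 [259.5, 183.7]
(array([0.58417055, 0.16343337, 0.09627229]), np.float64(0.0722761269456236))
0.17 [284.4, 188.0]
(array([0.56145623, 0.18477598, 0.20228652]), np.float64(1.3942353965084728))
```

View pics/c1.png

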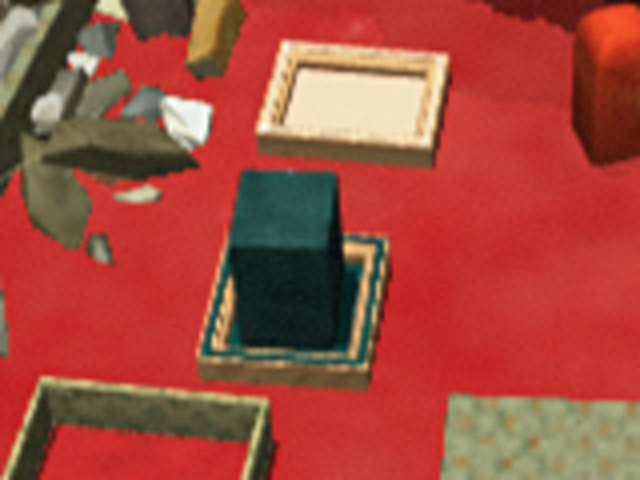

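```bash
python3 -m inch '0.5 50 -1 0;0.5 85 -1 0;0.5 102 -1 0;0.5 102 -1 0;0.5 102 -1 0;0.5 102 -1 0' 0.5 | grep pos;  python3 -m inch '0 0 0 0;0 0 0 0;0 0 0 0;0 0 0 0;0 0 0 0;0 0 0 0;0 0 0 0' -1 30; python3 -m inch '0 -40 0 0;0 -80 0 0;0 -105 0 0;0 -105 0 0;0 -105 0 0;0 -105 0 0' ; python3 -c "
from h import *
go(452.5,-180,144,12.1)"
```

```text
tool_pos: [0.5743, -0.0714, 0.0414]
clock: 12.35
tool_pos: [0.5733, -0.0719, 0.0404]
eef_rot: [-0.702, 0.085, -0.085, 0.702]
contact_force: [-0.5, 0.3, 4.4]
opening: 0.413
clock: 12.95
tool_pos: [0.5717, -0.0716, 0.1433]
eef_rot: [-0.702, 0.086, -0.083, 0.702]
contact_force: [0.2, 0.0, -3.2]
opening: 0.41
cur [571.7 -71.6 143.3] yaw -13.7 F [ 0.2  0.  -3.2] open 36.1 t 12.95 tilt [-0.004  0.    -1.   ]
row [ -90.1   -0.3 -133.7] -25.8
```

```bash
python3 -m inch '-90 0 -133.5 -25.8;-90 0 -133.5 -25.8;-90 0 -133.5 -25.8;-90 0 -133.5 -25.8;-90 0 -133.5 -25.8;-90 0 -133.5 -25.8;-90 0 -133.5 -25.8' >/dev/null; python3 -m inch '0 0 0 0;0 0 0 0' | grep pos
python3 - <<'E'
from h import *
go(452.5,-180,45.5,12.1)
E
```

```text
tool_pos: [0.4549, -0.1791, 0.145]
cur [ 454.9 -179.1  145. ] yaw 12.2 F [ 0.5 -0.  -2.4] open 36.0 t 13.85 tilt [ 0.  0. -1.]
row [-2.6 99.5 -0.4] 0.1
```

```bash
python3 -m inch '-1.5 40 -0.5 0;-1.5 70 -0.5 0;-1.5 85 -0.5 0;-1.5 85 -0.5 0;-1.5 85 -0.5 0;-1.5 85 -0.5 0'
python3 - <<'E'
from h import *
d=r.snapshot('side'); a=d['frame'][80:220,200:340]
cv2.imwrite('pics/p2.png',cv2.resize(a[:,:,::-1],None,fx=4,fy=4,interpolation=cv2.INTER_CUBIC))
go(452.5,-180,45.5,12.1)
E
```

```text
clock: 14.45
tool_pos: [0.4536, -0.181, 0.061]
eef_rot: [0.703, 0.075, -0.074, -0.703]
contact_force: [-0.0, 0.8, -3.4]
opening: 0.408
cur [ 453.6 -181.1   61.1] yaw 12.1 F [ 0.5 -0.1 -2. ] open 36.3 t 14.5 tilt [ 0.002 -0.001 -1.   ]
row [-0.9 15.6  1.3] -0.0
```

View pics/p2.png

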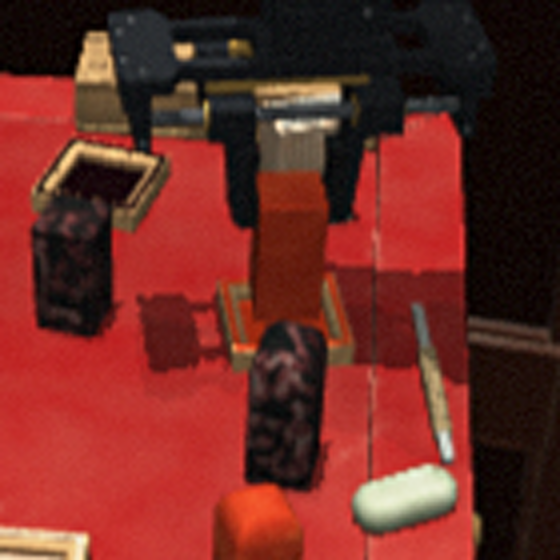

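```bash
python3 -m inch '-0.5 8 0.5 0;-0.5 13 0.5 0;-0.5 14.5 0.5 0;-0.5 14.5 0.5 0;-0.5 14.5 0.5 0'; python3 -m inch '0 1 0 0;0 1 0 0;0 1 0 0'
```

```text
clock: 15.0
tool_pos: [0.4521, -0.1805, 0.0455]
eef_rot: [-0.703, -0.074, 0.074, 0.703]
contact_force: [-0.5, -0.4, -2.5]
opening: 0.413
clock: 15.3
tool_pos: [0.4521, -0.1806, 0.0453]
eef_rot: [0.703, 0.074, -0.074, -0.703]
contact_force: [-1.3, 0.6, 6.1]
opening: 0.41
```

```bash
python3 -m inch '0 0 0 0;0 0 0 0;0 0 0 0;0 0 0 0' 0.5;  python3 -m inch '0 -40 0 0;0 -80 0 0;0 -100 0 0;0 -100 0 0;0 -100 0 0'; python3 -c "
from h import *
go(569.4,-181.5,142,-12)"
```

```text
clock: 15.7
tool_pos: [0.4521, -0.1805, 0.0445]
eef_rot: [-0.703, -0.074, 0.074, 0.703]
contact_force: [-0.5, 0.3, -0.2]
opening: 0.742
clock: 16.2
tool_pos: [0.452, -0.1806, 0.1446]
eef_rot: [0.703, 0.074, -0.074, -0.703]
contact_force: [0.7, 0.5, 0.1]
opening: 0.751
cur [ 452.  -180.6  144.6] yaw 12.0 F [0.7 0.5 0.1] open 66.1 t 16.2 tilt [ 0. -0. -1.]
row [114.6   2.6 -25.4] 24.0
```

```bash
python3 -m inch '114.5 2 -25.5 24;114.5 2 -25.5 24;114.5 2 -25.5 24;114.5 2 -25.5 24;114.5 2 -25.5 24;114.5 2 -25.5 24;114.5 2 -25.5 24' >/dev/null;  python3 - <<'E'
from h import *
go(569.4,-181.5,39,-12)
d=r.snapshot('side'); a=d['frame'][80:220,200:340]
cv2.imwrite('pics/c2.png',cv2.resize(a[:,:,::-1],None,fx=4,fy=4,interpolation=cv2.INTER_CUBIC))
d=r.snapshot('top'); a=d['frame'][140:260,240:400]
cv2.imwrite('pics/c2t.png',cv2.resize(a[:,:,::-1],None,fx=4,fy=4,interpolation=cv2.INTER_CUBIC))
E
```

```text
cur [ 567.7 -181.9  142.3] yaw -12.0 F [ 0.4 -0.3 -0.7] open 65.6 t 16.9 tilt [-0.002  0.    -1.   ]
row [  1.8 103.3   0.8] 0.0
```

View pics/c2.png

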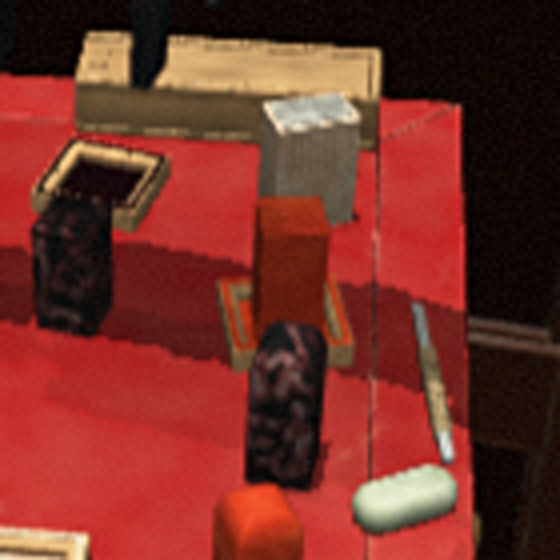

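View pics/c2t.png

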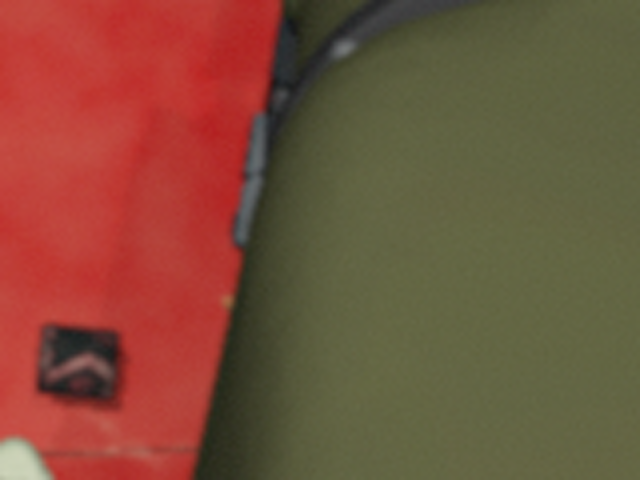

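Orange stands upright in its recess in the side view (about column 272, row 150). The arm hides it from above, so I'll check that view later. Dark is next.

```bash
python3 -m inch '1 50 0 0;1 85 0 0;1 103 0 0;1 103 0 0;1 103 0 0;1 103 0 0' 0.5 | grep pos;  python3 -m inch '0 0 0 0;0 0 0 0;0 0 0 0;0 0 0 0;0 0 0 0;0 0 0 0;0 0 0 0' -1 30; python3 -m inch '0 -40 0 0;0 -80 0 0;0 -105 0 0;0 -105 0 0;0 -105 0 0;0 -105 0 0' ; python3 -c "
from h import *
go(569.5,-306.5,144,-13.6)"
```

```text
tool_pos: [0.5714, -0.1822, 0.0411]
clock: 18.3
tool_pos: [0.5704, -0.1818, 0.0398]
eef_rot: [-0.703, 0.074, -0.074, 0.703]
contact_force: [-2.1, 0.7, 4.2]
opening: 0.395
clock: 18.9
tool_pos: [0.569, -0.1813, 0.1428]
eef_rot: [-0.703, 0.075, -0.072, 0.703]
contact_force: [0.3, 1.2, -2.6]
opening: 0.396
cur [ 569.  -181.3  142.8] yaw -11.9 F [ 0.3  1.2 -2.6] open 34.8 t 18.9 tilt [-0.003  0.001 -1.   ]
row [  26.4   -1.4 -122.4] 1.7
```

```bash
python3 -m inch '26.5 -1 -122.5 1.7;26.5 -1 -122.5 1.7;26.5 -1 -122.5 1.7;26.5 -1 -122.5 1.7;26.5 -1 -122.5 1.7;26.5 -1 -122.5 1.7' >/dev/null; python3 -m inch '0 0 0 0;0 0 0 0' | grep pos
python3 - <<'E'
from h import *
go(569.5,-306.5,60,-13.6)
E
```

```text
tool_pos: [0.5712, -0.3056, 0.1454]
cur [ 571.2 -305.6  145.4] yaw -13.5 F [ 0.6  0.1 -1.8] open 34.9 t 19.7 tilt [-0.     0.001 -1.   ]
row [-1.4 85.4 -1.4] 0.1
```

```bash
python3 -m inch '-1 40 -1 0;-1 70 -1 0;-1 85 -1 0;-1 85 -1 0;-1 85 -1 0;-1 85 -1 0'
python3 - <<'E'
from h import *
d=r.snapshot('side'); a=d['frame'][60:200,160:320]
cv2.imwrite('pics/p3.png',cv2.resize(a[:,:,::-1],None,fx=4,fy=4,interpolation=cv2.INTER_CUBIC))
go(569.5,-306.5,45,-13.6)
E
```

```text
clock: 20.3
tool_pos: [0.5711, -0.3084, 0.0623]
eef_rot: [0.702, -0.083, 0.085, -0.702]
contact_force: [0.5, -0.9, -1.7]
opening: 0.395
cur [ 570.9 -308.5   62.4] yaw -13.7 F [-1.   1.2 -1.9] open 34.6 t 20.35 tilt [ 0.003 -0.001 -1.   ]
row [-1.9 17.3  1.6] -0.1
```

View pics/p3.png

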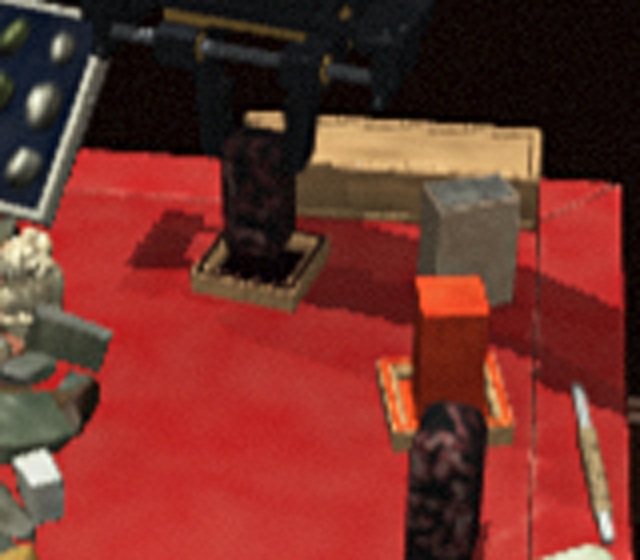

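```bash
python3 -m inch '-1 8 0.5 0;-1 14 0.5 0;-1 15.5 0.5 0;-1 15.5 0.5 0;-1 15.5 0.5 0'; python3 -m inch '0 1 0 0;0 1 0 0;0 1 0 0'
```

```text
clock: 20.85
tool_pos: [0.5687, -0.307, 0.0449]
eef_rot: [-0.702, 0.084, -0.084, 0.702]
contact_force: [-0.0, -0.2, -1.6]
opening: 0.397
clock: 21.15
tool_pos: [0.5687, -0.3071, 0.0448]
eef_rot: [-0.702, 0.084, -0.084, 0.702]
contact_force: [-2.9, 1.0, 4.9]
opening: 0.398
```

```bash
python3 -m inch '0 0 0 0;0 0 0 0;0 0 0 0;0 0 0 0' 0.5;  python3 -m inch '0 -40 0 0;0 -80 0 0;0 -100 0 0;0 -100 0 0;0 -100 0 0'; python3 -c "
from h import *
go(445.4,-297.7,142,22)"
```

```text
clock: 21.55
tool_pos: [0.569, -0.3072, 0.044]
eef_rot: [0.702, -0.084, 0.084, -0.702]
contact_force: [-0.6, -0.4, -0.1]
opening: 0.732
clock: 22.05
tool_pos: [0.5687, -0.307, 0.1438]
eef_rot: [-0.702, 0.084, -0.084, 0.702]
contact_force: [0.3, -0.2, -0.1]
opening: 0.75
cur [ 568.7 -307.   143.8] yaw -13.6 F [ 0.3 -0.2 -0.1] open 66.0 t 22.05 tilt [-0.  0. -1.]
row [-122.     1.8  -20.1] -35.6
```

```bash
python3 -m inch '-122 2 -20 -35.6;-122 2 -20 -35.6;-122 2 -20 -35.6;-122 2 -20 -35.6;-122 2 -20 -35.6;-122 2 -20 -35.6;-122 2 -20 -35.6;-122 2 -20 -35.6' 0.86 | grep pos;  python3 - <<'E'
from h import *
go(445.4,-297.7,39,22)
d=r.snapshot('side'); a=d['frame'][60:200,160:320]
cv2.imwrite('pics/c3.png',cv2.resize(a[:,:,::-1],None,fx=4,fy=4,interpolation=cv2.INTER_CUBIC))
E
```

```text
tool_pos: [0.4461, -0.2975, 0.1417]
cur [ 446.1 -297.5  141.7] yaw 21.9 F [-0.3  0.1  0.4] open 81.8 t 22.85 tilt [-0.  0. -1.]
row [ -0.7 102.7   0. ] -0.1
```

View pics/c3.png

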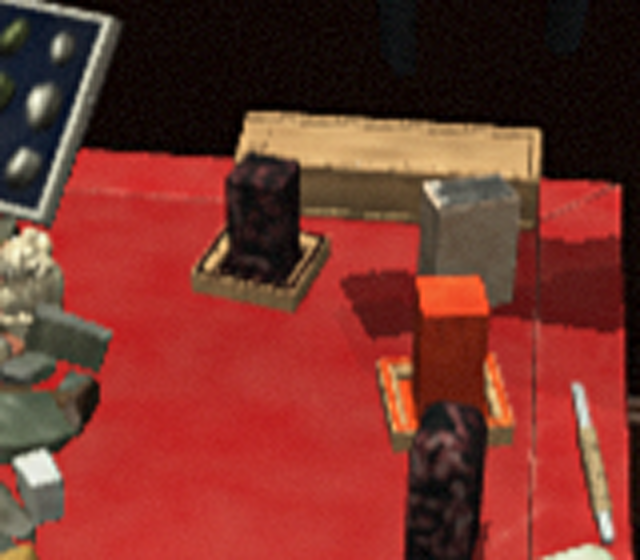

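Dark sits in its recess. Now I'll grasp pink.

```bash
python3 -m inch '-0.5 50 0 0;-0.5 85 0 0;-0.5 102 0 0;-0.5 102 0 0;-0.5 102 0 0;-0.5 102 0 0' | grep -E 'pos|force';  python3 -m inch '0 0 0 0;0 0 0 0;0 0 0 0;0 0 0 0;0 0 0 0;0 0 0 0;0 0 0 0' -1 30; python3 -m inch '0 -40 0 0;0 -80 0 0;0 -110 0 0;0 -110 0 0;0 -110 0 0;0 -110 0 0' ; python3 -c "
from h import *
go(578.3,39.8,149,0.6)"
```

```text
tool_pos: [0.4461, -0.2984, 0.0412]
contact_force: [-0.6, -0.8, -0.1]
clock: 24.2
tool_pos: [0.4455, -0.298, 0.0404]
eef_rot: [0.694, 0.135, -0.134, -0.694]
contact_force: [1.5, -0.3, 4.2]
opening: 0.575
clock: 24.8
tool_pos: [0.4437, -0.2973, 0.1484]
eef_rot: [-0.693, -0.134, 0.136, 0.695]
contact_force: [0.1, 0.6, -2.4]
opening: 0.574
cur [ 443.7 -297.3  148.4] yaw 22.0 F [ 0.1  0.6 -2.4] open 50.5 t 24.8 tilt [-0.003  0.002 -1.   ]
row [250.9  -0.5 262.3] 21.4
```

```bash
python3 -m inch '251 0 262 21.4;251 0 262 21.4;251 0 262 21.4;251 0 262 21.4;251 0 262 21.4;251 0 262 21.4;251 0 262 21.4;251 0 262 21.4;251 0 262 21.4;251 0 262 21.4' >/dev/null; python3 -m inch '0 0 0 0;0 0 0 0' | grep pos
python3 - <<'E'
from h import *
go(578.3,39.8,62,0.6)
E
```

```text
tool_pos: [0.5793, 0.0364, 0.1498]
cur [579.3  36.4 149.8] yaw 0.4 F [ 0.2 -0.7 -2.6] open 51.1 t 26.0 tilt [-0.001 -0.001 -1.   ]
row [-0.9 87.8  3.5] -0.2
```

```bash
python3 -m inch '-0.5 40 2 0;-0.5 70 2 0;-0.5 87 2 0;-0.5 87 2 0;-0.5 87 2 0;-0.5 87 2 0'
python3 - <<'E'
from h import *
d=r.snapshot('side'); a=d['frame'][140:280,130:290]
cv2.imwrite('pics/p4.png',cv2.resize(a[:,:,::-1],None,fx=4,fy=4,interpolation=cv2.INTER_CUBIC))
go(578.3,39.8,45,0.6)
E
```

```text
clock: 26.6
tool_pos: [0.5805, 0.0404, 0.0644]
eef_rot: [-0.707, -0.004, 0.002, 0.707]
contact_force: [0.8, -0.9, -1.6]
opening: 0.576
cur [580.5  40.6  64.5] yaw 0.5 F [-0.3 -0.1 -2.6] open 50.8 t 26.65 tilt [ 0.003  0.    -1.   ]
row [-2.3 19.5 -0.8] -0.1
```

View pics/p4.png

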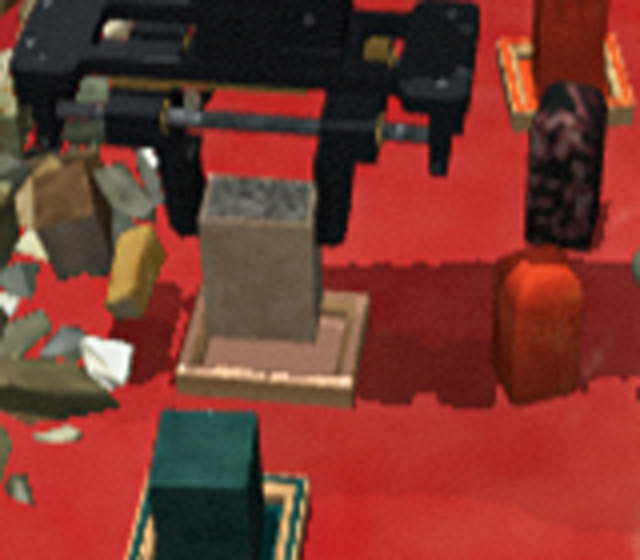

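```bash
python3 -m inch '-1 9 0 0;-1 16 0 0;-1 18 0 0;-1 18 0 0;-1 18 0 0'; python3 -m inch '0 1 0 0;0 1 0 0;0 1 0 0'
```

```text
clock: 27.15
tool_pos: [0.5781, 0.0409, 0.0454]
eef_rot: [-0.707, -0.003, 0.004, 0.707]
contact_force: [-0.5, 0.5, 3.6]
opening: 0.578
clock: 27.45
tool_pos: [0.5781, 0.0409, 0.0453]
eef_rot: [-0.707, -0.003, 0.004, 0.707]
contact_force: [-3.6, -0.6, 11.7]
opening: 0.574
```

```bash
python3 -m inch '0 0 0 0;0 0 0 0;0 0 0 0;0 0 0 0' 0.75;  python3 -m inch '0 -40 0 0;0 -80 0 0;0 -120 0 0;0 -160 0 0;0 -180 0 0;0 -180 0 0'; python3 -c "
from h import *
go(243,576,223,67.2)"
```

```text
clock: 27.85
tool_pos: [0.5785, 0.0409, 0.0439]
eef_rot: [-0.707, -0.003, 0.003, 0.707]
contact_force: [0.6, 0.6, 0.1]
opening: 0.875
clock: 28.45
tool_pos: [0.5806, 0.041, 0.2272]
eef_rot: [-0.707, -0.006, 0.001, 0.707]
contact_force: [0.5, 0.8, 0.2]
opening: 0.873
cur [580.6  41.  227.2] yaw 0.5 F [0.5 0.8 0.2] open 76.8 t 28.45 tilt [ 0.007  0.001 -1.   ]
row [-332.7    2.4  538.1] -66.7
```

```bash
python3 -m inch '-330 0 535 -66;-330 0 535 -66;-330 0 535 -66;-330 0 535 -66;-330 0 535 -66;-330 0 535 -66;-330 0 535 -66;-330 0 535 -66;-330 0 535 -66;-330 0 535 -66' >/dev/null;python3 -m inch '0 0 0 0;0 0 0 0'
python3 - <<'E'
from h import *
go(243,576,223,67.2)
for c,s in (('top',np.s_[130:270,100:420]),('side',np.s_[80:310,140:330])):
    d=r.snapshot(c); cv2.imwrite(f'pics/e{c}.png',cv2.resize(d['frame'][s][:,:,::-1],None,fx=2.5,fy=2.5,interpolation=cv2.INTER_CUBIC))
    for n,p0 in (('orange_flat',(.452,-.18)),('dark_flat',(.569,-.307)),('teal_flat',(.583,.163)),('pink_oblong',(.578,.041))):
        e=proj(d,np.array([[*p0,.04]]))[0][::-1]
        L=[x for x in r.trace(c,n) if np.hypot(*(np.array(x['centre'])-e))<14]
        for x in L[:1]:
            p,f=fit(n,[(d,x['region'])],p0,.005); print(c,n,(p[:2]*1000).round(1),np.degrees(p[2]).round(1),round(f,3))
E
```

```text
clock: 29.65
tool_pos: [0.3103, 0.4641, 0.2226]
eef_rot: [0.591, 0.388, -0.39, -0.59]
contact_force: [0.4, 0.2, -0.5]
opening: 0.876
cur [310.3 464.1 222.6] yaw 66.7 F [ 0.4  0.2 -0.5] open 77.1 t 29.65 tilt [-0.002 -0.002 -1.   ]
row [ 76.2  -0.5 106. ] -0.5
top orange_flat [ 451.1 -180.2] 9.6 0.104
top dark_flat [ 567.8 -306.9] -14.2 0.07
top teal_flat [582.7 164.5] 181.2 0.068
top pink_oblong [578.   40.2] 3.4 0.08
side orange_flat [ 452.1 -193. ] -3.6 0.228
side dark_flat [ 569.  -310.8] 83.7 0.055
side pink_oblong [579.   39.7] 179.6 0.045
```

View pics/etop.png

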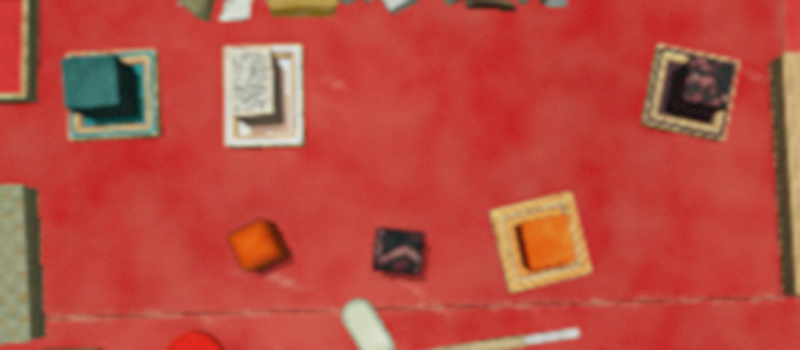

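View pics/eside.png

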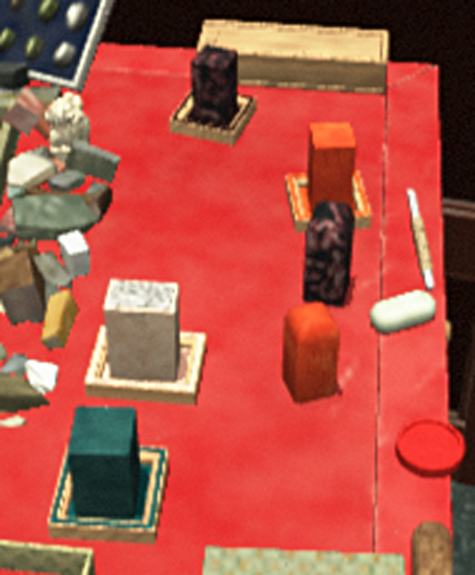

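The closing pictures show all four stones upright in their recesses, with the round stones at (204,229) and (260,231) unmoved. I'm handing in.

```bash
python3 -c "
from plant import r
print(r.finish_job(), r.get_state()['clock'])"
```

```text
the job is handed in; nothing more can be done
the job is handed in; nothing more can be done
```

All four flat-topped stones now stand upright in the recesses of their own colour. The job is handed in, at about 31 s of the 102 s allowed. The gripper is open and well clear of everything.

**Placing:** at each stand the wrist force showed the stone's weight taken by the recess floor before I let go.

**Last checks:** in the final top view, each stone's fitted position is within about 2 mm of its stand's centre. Its turn is within about 3° of the stand's sides, well inside the 6 mm clearance. The two round-topped stones look unmoved in both views.

**Checks that disagreed or failed:**
- **Orange, side view:** the fit came out 13 mm off with a poor match, because `dark_round` partly hides that stone. The top view and both pictures show it inside its recess.
- **Dark, side view:** this fit differed from the top view by about 4 mm and 8°.
- **Teal, side view:** the network missed the teal stone at the end. An earlier side-view fit, after it was placed, was within about 1 mm in position and 4° in turn.

The dark stone sits a quarter turn from its stand as I fitted it, because a 1 mm difference in sides is too small to tell apart. It fits either way.

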